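# Set the selector knob under its flip cover

## Robot

A 7-joint arm with a two-finger parallel gripper is mounted at the origin on a cart in front of the work surface, level with it; the furniture and walls round the work are solid. World frame = base frame: x ahead of the robot, y to its left, z up, the work surface at z = 0. Lengths are in m, angles in rad, forces in N, time in s.
With the tool pointing down it reaches from about 0.4 to 0.85 m from the base axis. Payload 10.4 kg.
Tool frame: the origin (TCP) lies on the mounting face of the last link; the fingertips stand ahead of it and the grasp point (between the pads) lies 164 mm ahead of it (tip_reach is the z of the fingertips in the tool frame, in m); z points along the fingers, y is the direction in which the jaws open and shut (so a half turn about z gives the same grasp; the last joint's range is limited). The gripper opens to 87 mm and grips with 3 to 60 N. Pads are 19 mm wide; open, the fingers measure 117 mm over their backs; the gripper's body (75 mm by 190 mm) begins 51 mm behind the grasp point.
Start: joints at [-1.247, 0.332, -0.065, 1.46, 0.022, 1.35, -0.088], TCP at [0.212, 0.588, 0.405] pointing down, gripper open.
Joint ranges: [-2.6, 2.6], [-0.5, 2.12], [-1.47, 1.34], [0.16, 2.42], [-1.27, 4.41], [0.06, 2.06], [-2.6, 2.6]. Speed limits (rad/s): [2.22, 2.22, 2.79, 2.79, 3.14, 3.14, 3.14].

## Interface

Orientations are given as a 3x3 rotation matrix whose columns are the frame's x, y, z axes.
In Python, from station import * gives the robot as it stands. The module is installed in compiled form; this text tells all that it offers.
- The arm moves only by the tool drive_tool, never from a script. Its argument "commands" is a list of rows, each a list of 7 numbers: the shift along the tool's x, y, z in m, then the turn, a rotation vector about the tool's x, y, z in rad, then the opening, from -1 (shut) to 1 (fully open). In form: [[tx, ty, tz, rx, ry, rz, fingers], ...]. A call has 1 to 20 rows; each row is the pose to reach, as a shift and turn from the pose measured when the call began, along the tool's axes at that moment; what a row does not reach only later rows make up. A row lasts 1/8 s, in which the tool goes at most 62.5 mm and 10.7 degrees, less where a joint would pass 70% of its speed; a pose out of reach is approached as far as the arm can. A call with a gripper value outside its range is refused whole. The fingers move at their own pace and stop on an object; "grip_force" is the grip in N (left out, the last holds). Time passes only in rows, so rows that repeat a pose let the fingers close. It gives the time, the measured TCP pose, the force and the opening at its end, in the units of the state.
- read_state(): the state, without advancing time (a new reading comes with each control period).
- camera(name): name is "side" or "top"; returns a dict with "pixels" (400x640x3 uint8, red, green, blue), "fovy" (degrees; the focal length in pixels is half the picture's height over the tangent of half this angle, whatever the lens; pixels are square), "cx", "cy" (the principal point, pixels), "pose" (4x4, takes a point from camera to world coordinates). Camera axes: x right, y up, looking along -z (the intrinsics and any distortion apply to the point x, -y, -z); pixel columns grow to the right and rows downward; lengths in m; the calibration is good to about 2 mm. A picture is of the moment at which its call begins. There is no depth.
- close_job(): hands the job in, once; it reports no verdict.
The state is a dict: "time": time; "joint_pos": joint angles; "joint_velocities": joint speeds; "joint_efforts": joint torques, N m; "tool_pos": TCP position; "tcp_rot": TCP orientation; "ft_force": force on the tool from outside, world axes, zero at the start; "wrist_torque": the same for the moment, N m; "opening": opening from 0.0 (shut) to 1.0 (fully open).
Only numpy, scipy, OpenCV 4.12 (cv2) and the standard library are available. Lean on these libraries where they do the work, as an engineer would, in place of code of your own. Each camera call takes 0.05 s, during which the arm holds its last target.

## Task

On the grey control box, swing the yellow-rimmed flip cover right back by its black side rod and let go, so that it leans open by itself on the stop arms behind the box. Then turn the black selector knob beneath it clockwise until its white pointer line stands in the green band of the dial, changing your grip on the knob part-way if you need to, and let go of it. Finally close the cover fully again, leaving the knob on green and the things round the box where they are.

Things in the scene. Friction and masses are not known exactly. Their poses are not given: they have to be found in the camera images.
- control_box: Grey control box, fixed, 170 (x) x 200 (y) x 60 mm (z); origin at the centre of its underside, z up, front to its own -x (roughly to the robot). A black dial plate 97 mm across lies on its top round the point (18, 0) mm. Two stop arms stick out 40 mm behind the box at y = +-45 mm, 50 mm high.
- cover (a joint): Opening angle of the flip cover, rad: 0 shut, 1.75 fully open on its stop. Its front edge swings up and away from the robot. A hood 125 mm from hinge to front, 130 wide, 50 high, 0.2 kg, yellow walls, clear top. No spring or latch: below about 1.1 it falls shut, beyond that it falls open and stays. Open, it stands behind the knob, its rim up to 0.19 m above the worktop.
- cover_grip (a point): Grip point on the cover's handle, moving with it: on the axis of a round black rod, 14 mm thick, that sticks out 78 mm sideways from the cover's wall on the box's -y side, parallel to the hinge; 43 mm out from the wall. Pinched from above, it pivots between the fingers. In the box's frame (-31, -108, 100) mm when shut, about (136, -108, 168) mm when fully open.
- cover_hinge (a point): Fixed point on the cover's hinge axis, level with the grip point: (81, -108, 64) mm in the box's frame. The axis is parallel to the box's y. The rod's grip point travels round it on an arc of radius 118 mm, starting 0.31 rad above the horizontal on the robot's side.
- dial (a joint): Angle of the knob, rad, growing clockwise seen from above; stops at 0 and 4.71, starts at 0.8 to 1.5. The green band is centred on 3.6 and reaches 0.15 to either side. The pointer's direction in the box's frame is 2.356 - value (counter-clockwise from the box's +x). It stays where it is left; friction about 0.06 N m.
- dial_grip (a point): Point on the knob's axis at grip height, 86 mm above the worktop. The knob is a black disc, 66 mm across, its top 69 mm above the worktop, with an upright grip bar on it 62 mm long, 14 mm thick, its top 95 mm above the worktop. The bar lies along the pointer's direction; a white line on its top and end marks the pointer end.
- tape_roll: Bystander, loose: roll of tape lying flat, 98 mm across, 25 mm high; origin at the centre of its underside.
- small_carton: Bystander, loose: small white carton with an orange band, 22 x 75 x 22 mm, lying; origin at the centre of its underside.
- spray: Bystander, loose: clear spray bottle, 183 mm high, 82 x 60 mm; origin at the centre of its underside.

How it is judged:
On the way, in this order (a step that is already met when the one before it is completed fails the run):
1. the cover leans fully open by itself, the robot touching neither it nor the box (value of joint cover above 1.6 rad and contact force between control_box and the fingers below 0.3 N and contact force between control_box and the arm below 0.3 N), for 0.3 s.
2. the knob's pointer is in the green band and the knob has been let go, the cover still open (all of step 1 and value of joint dial between 3.45 and 3.75 rad), for 0.2 s.
At the end, for the whole second after the job is handed in: The cover is fully shut (within 0.06 rad) and at rest, and the knob's pointer is in the green band (3.45 to 3.75 rad) (value of joint cover below 0.06 rad and velocity of joint cover between -0.05 and 0.05 rad/s and value of joint dial between 3.45 and 3.75 rad); the robot touches nothing.
It fails at once if the tape roll is pushed more than 40 mm from its place (distance of tape_roll from where it was at the start of the episode above 0.04 m).
It fails at once if the small carton is pushed more than 40 mm from its place (distance of small_carton from where it was at the start of the episode above 0.04 m).
It fails at once if the spray bottle is pushed more than 40 mm from its place (distance of spray from where it was at the start of the episode above 0.04 m).
It also fails if it takes over 72 s, if anything falls off the work surface, if the arm or the gripper's body presses on something with over 40 N, if the wrist force passes 120 N, or if a joint passes its speed limit or range.

## Working session

There is one attempt and no reset: what is moved stays moved. The work goes in short steps, Python scripts to look and compute and a tool call to move; the robot and the scene stay as the last step left them, time stands still between calls to the robot, and variables do not carry over. Pictures are saved under pics/ and viewed, and the job is handed in when it is done.

Besides the shell and the picture viewer there is one more tool, called after ">>>" as a command line: name --pt "numbers of a row" for each row, then --argument value for the rest. drive_tool: Moves the arm, as the interface text tells. Its arguments: {"type":"object","properties":{"commands":{"type":"array"},"grip_force":{"type":"number"}},"required":["commands"]}

```bash
mkdir -p pics
cat > h.py <<'E'
from station import *
import numpy as np, cv2
def snap(n,tag):
    c=camera(n); cv2.imwrite(f'pics/{tag}.png',c['pixels'][:,:,::-1]); return c
E
python3 - <<'E'
from h import *
import pickle
s=read_state(); print({k:np.round(v,3).tolist() for k,v in s.items()})
D={}
for n in('side','top'):
    c=snap(n,n+'0'); D[n]=c; print(n,c.keys(),c['fovy'],c['cx'],c['cy'],np.round(c['pose'],4).tolist(),{k:c[k] for k in c if k not in('pixels','pose')})
pickle.dump(D,open('c0.pkl','wb'))
E
```

```text
{'time': 0.0, 'joint_pos': [-1.247, 0.333, -0.065, 1.461, 0.022, 1.35, -0.088], 'joint_velocities': [-0.002, -0.001, -0.0, 0.001, 0.001, -0.0, 0.001], 'joint_efforts': [-0.0, -62.328, 0.024, -38.986, -0.062, 0.04, 0.0], 'tool_pos': [0.212, 0.588, 0.404], 'tcp_rot': [[-0.94, 0.34, -0.0], [0.34, 0.94, -0.001], [-0.0, -0.001, -1.0]], 'ft_force': [0.12, -0.444, 0.329], 'wrist_torque': [0.045, -0.053, -0.001], 'opening': 1.002}
side dict_keys(['pixels', 'fovy', 'cx', 'cy', 'pose']) 44.14575210130717 320.8041780737342 207.09789753416385 [[-0.8859, 0.2018, -0.4177, -0.0819], [-0.4638, -0.3907, 0.7951, 1.3392], [-0.0028, 0.8981, 0.4397, 0.7551], [0.0, 0.0, 0.0, 1.0]] {'fovy': 44.14575210130717, 'cx': 320.8041780737342, 'cy': 207.09789753416385}
top dict_keys(['pixels', 'fovy', 'cx', 'cy', 'pose']) 57.178606260668225 314.3519077887778 199.92387960766015 [[-0.0233, 0.9919, -0.1247, 0.4235], [-0.9997, -0.0226, 0.0067, 0.1713], [0.0038, 0.1248, 0.9922, 0.9811], [0.0, 0.0, 0.0, 1.0]] {'fovy': 57.178606260668225, 'cx': 314.3519077887778, 'cy': 199.92387960766015}
```

View pics/side0.png

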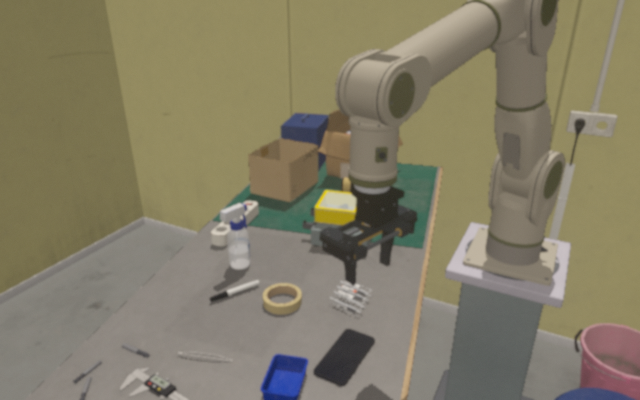

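View pics/top0.png

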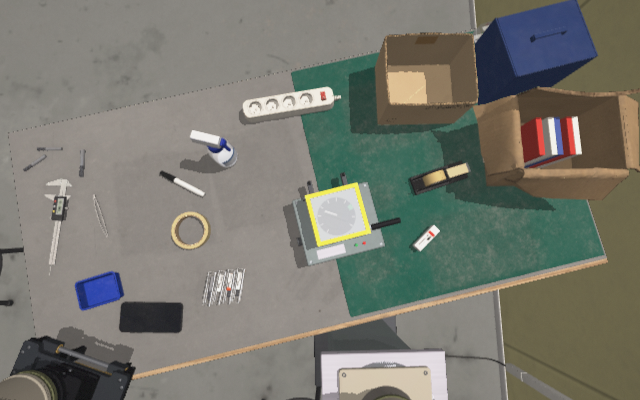

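Run:
```python
import pickle,cv2
D=pickle.load(open('c0.pkl','rb'))
p=D['top']['pixels'][165:275,280:450,::-1]
cv2.imwrite('pics/t0z.png',cv2.resize(p,None,fx=4.6,fy=4.6,interpolation=cv2.INTER_CUBIC))
```

```text
(no output)
```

View pics/t0z.png

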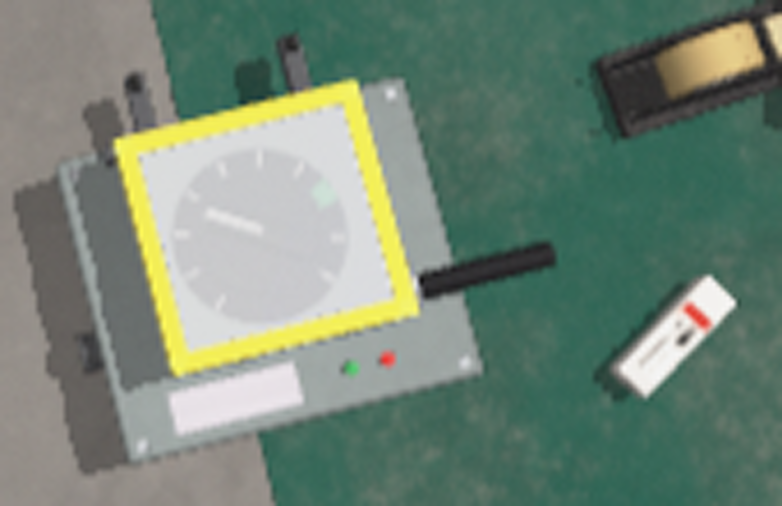

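```bash
cat >> h.py <<'E'
def ray(c,uv):
    f=200/np.tan(np.radians(c['fovy'])/2); uv=np.atleast_2d(np.float64(uv))
    d=np.c_[(uv[:,0]-c['cx'])/f,-(uv[:,1]-c['cy'])/f,-np.ones(len(uv))]@c['pose'][:3,:3].T
    return c['pose'][:3,3],d
def onz(c,uv,z):
    o,d=ray(c,uv); return o+d*((z-o[2])/d[:,2])[:,None]
def proj(c,P):
    f=200/np.tan(np.radians(c['fovy'])/2); q=(np.atleast_2d(P)-c['pose'][:3,3])@c['pose'][:3,:3]
    return np.c_[c['cx']+f*q[:,0]/-q[:,2],c['cy']-f*q[:,1]/-q[:,2]]
E
python3 - <<'E'
from h import *
import pickle
D=pickle.load(open('c0.pkl','rb')); c=D['top']
z=lambda a:np.array(a)/4.6+[280-.5+.5/4.6,165-.5+.5/4.6]
B=onz(c,z([(130,462),(482,372),(403,80),(60,165)]),.06)
print(B, B.mean(0))
print([np.linalg.norm(B[i]-B[i-1]) for i in range(4)])
# box local corners FL(-85,100) FR(-85,-100) BR(85,-100) BL(85,100)
L=np.array([(-85,100),(-85,-100),(85,-100),(85,100)])/1e3
def fit(L,W):
    l=L-L.mean(0);w=W-W.mean(0);a=np.arctan2((l[:,0]*w[:,1]-l[:,1]*w[:,0]).sum(),(l*w).sum())
    R=np.array([[np.cos(a),-np.sin(a)],[np.sin(a),np.cos(a)]]);t=W.mean(0)-R@L.mean(0);return a,R,t,(L@R.T+t-W)
a,R,t,r=fit(L,B[:,:2]);print('corners',a,t,r)
p=c['pixels'].astype(int);m=((p[...,0]>180)&(p[...,1]>170)&(p[...,2]<130)).astype(np.uint8);m[:165]=0;m[275:]=0;m[:,:280]=0;m[:,450:]=0
k,_=cv2.findContours(m,cv2.RETR_EXTERNAL,cv2.CHAIN_APPROX_NONE);k=max(k,key=cv2.contourArea)
rect=cv2.minAreaRect(k);bx=cv2.boxPoints(rect);print(rect,bx)
for zz in(.105,.11,.114):
    Y=onz(c,bx,zz)[:,:2]; print(zz,Y.mean(0),[np.linalg.norm(Y[i]-Y[i-1]) for i in range(4)],np.arctan2(*(Y[1]-Y[0])[::-1]),((Y.mean(0)-t)@R))
for n,P in [('rod in',(420,286)),('rod out',(553,253)),('screwFL',(141,446))]:
    w=onz(c,z([P]),.1)[0,:2];print(n,w,(w-t)@R)
w=onz(c,z([(261,231),(207,212),(259,235)]),.095)[:,:2];print('ptr',(w-t)@R)
w=onz(c,z([(324,193),(260,236)]),.062)[:,:2];print('green,dialcentre',(w-t)@R)
for n,q in [('grip',(-31,-108,100)),('open',(136,-108,168)),('hinge',(81,-108,64)),('dial',(18,0,86))]:
    w=R@(np.array(q[:2])/1e3)+t;print(n,np.round(w,4),q[2])
C=onz(c,z([(673,337)]),.022)[0];print('carton',C,(C[:2]-t)@R)
C=onz(c,[(220,158),(190,230)],.0);print('spray,tape',C)
E
```

```text
[[ 0.37730845  0.18493521  0.06      ]
 [ 0.42089494 -0.00674308  0.06      ]
 [ 0.58220641  0.02945119  0.06      ]
 [ 0.5391249   0.22000498  0.06      ]] [0.47988368 0.10691208 0.06      ]
[np.float64(0.16557310602710626), np.float64(0.1965714824811562), np.float64(0.16532215038662834), np.float64(0.19536315438715843)]
corners 0.2205057639770058 [0.47988368 0.10691208] [[-0.00223898  0.00096409]
 [-0.00208084 -0.00251501]
 [ 0.00249148 -0.00152634]
 [ 0.00182835  0.00307726]]
((337.4690246582031, 213.795166015625), (53.43478012084961, 55.104618072509766), 75.67728424072266) [[304.16367 194.7242 ]
 [357.5555  181.09224]
 [370.77438 232.86613]
 [317.38254 246.4981 ]]
0.105 [0.49947537 0.11079967] [np.float64(0.1277861054541543), np.float64(0.1334756236442255), np.float64(0.12847361812368022), np.float64(0.13114991526466133)] -1.3410553501699773 [ 0.01996763 -0.00049169]
0.11 [0.49904178 0.11114512] [np.float64(0.12705677913432442), np.float64(0.13271382497266054), np.float64(0.12774036789457002), np.float64(0.13040139033931022)] -1.3410553501699767 [ 1.96200944e-02 -5.97707904e-05]
0.114 [0.49869491 0.11142148] [np.float64(0.12647331807846054), np.float64(0.13210438603540856), np.float64(0.12715376771128178), np.float64(0.1298025703990294)] -1.3410553501699765 [0.01934207 0.00028577]
rod in [0.46623531 0.03124205] [-0.02986869 -0.07085261]
rod out [ 0.48185061 -0.03906813] [-0.03000995 -0.14287579]
screwFL [0.38730527 0.17850844] [-0.07467702  0.09011184]
ptr [[0.01832272 0.00207918]
 [0.03491447 0.02721336]
 [0.01653183 0.00362585]]
green,dialcentre [[ 0.03242332 -0.03932633]
 [ 0.01801004  0.0005668 ]]
grip [ 0.4733 -0.0053] 100
open [0.6362 0.0313] 168
hinge [0.5825 0.0192] 64
dial [0.4974 0.1108] 86
carton [ 0.43790724 -0.12315118  0.022     ] [-0.09128023 -0.21531151]
spray,tape [[0.66806883 0.41962668 0.        ]
 [0.47366966 0.49771231 0.        ]]
```

```bash
cat >> h.py <<'E'
from scipy.spatial.transform import Rotation as Ro
YAW=.222; T=np.array([.4799,.1069])
def b2w(p):
    c,s=np.cos(YAW),np.sin(YAW); return np.array([T[0]+c*p[0]-s*p[1],T[1]+s*p[0]+c*p[1],p[2]])
def w2b(w):
    c,s=np.cos(YAW),np.sin(YAW); d=np.array(w[:2])-T; return np.array([c*d[0]+s*d[1],-s*d[0]+c*d[1],w[2]])
def tR(j):  # jaw angle in box frame
    a=YAW+j; y=np.array([np.cos(a),np.sin(a),0]);z=np.array([0,0,-1.]);return np.c_[np.cross(y,z),y,z]
def plan(pts):  # list of (x,y,z grasp box frame m, jaw)
    s=read_state();R0=np.array(s['tcp_rot']);p0=np.array(s['tool_pos'])
    for q in pts:
        R=tR(q[3]);p=b2w(np.array(q[:3]))-.164*R[:,2]
        d=R0.T@(p-p0);r=Ro.from_matrix(R0.T@R).as_rotvec()
        print(np.round(d,3).tolist(),np.round(r,3).tolist())
def where():
    s=read_state();R=np.array(s['tcp_rot']);g=np.array(s['tool_pos'])+.164*R[:,2];y=R[:,1]
    print('t',round(s['time'],2),'grasp box',np.round(w2b(g),4),'jaw',round(float(np.arctan2(y[1],y[0])-YAW),3),'tilt',np.round(R[:2,2],3),'F',np.round(s['ft_force'],1),'open',round(float(s['opening']),3),'j',np.round(s['joint_pos'],2))
E
python3 - <<'E'
import station; print([n for n in dir(station) if n[0]!='_'], getattr(station,'tip_reach',None))
from h import *
where(); plan([(-.031,-.112,.20,0),(-.031,-.112,.10,0)])
E
```

```text
['PlanningError', 'camera', 'close_job', 'read_state', 'tip_reach'] 0.1822
t 0.1 grasp box [-0.1552  0.5277  0.2401] jaw 1.002 tilt [-0.    -0.001] F [ 0.4  0.  -0.3] open 1.0 j [-1.25  0.33 -0.06  1.46  0.02  1.35 -0.09]
[-0.449, -0.472, 0.041] [-0.001, 0.001, 1.002]
[-0.449, -0.472, 0.141] [-0.001, 0.001, 1.002]
```

>>> drive_tool --pt "-0.037 -0.039 0.0 0 0 0.084 1" --pt "-0.075 -0.079 0.0 0 0 0.167 1" --pt "-0.112 -0.118 0.0 0 0 0.25 1" --pt "-0.15 -0.157 0.0 0 0 0.334 1" --pt "-0.187 -0.197 0.01 0 0 0.418 1" --pt "-0.224 -0.236 0.01 0 0 0.5 1" --pt "-0.262 -0.275 0.01 0 0 0.585 1" --pt "-0.3 -0.315 0.02 0 0 0.668 1" --pt "-0.337 -0.354 0.02 0 0 0.75 1" --pt "-0.374 -0.393 0.03 0 0 0.835 1" --pt "-0.412 -0.433 0.041 0 0 0.92 1" --pt "-0.449 -0.472 0.041 0 0 1.002 1" --pt "-0.449 -0.472 0.041 0 0 1.002 1" --pt "-0.449 -0.472 0.041 0 0 1.002 1" --grip_force 15

```text
time: 1.85
tool_pos: [0.474, -0.0084, 0.3634]
tcp_rot: [[-0.221, 0.975, -0.001], [0.975, 0.221, -0.001], [-0.001, -0.001, -1.0]]
ft_force: [-0.1, 0.3, -0.4]
opening: 0.998
```

Run:
```python
from h import *
where(); plan([(-.031,-.112,.20,0),(-.031,-.112,.10,0)])
c=snap('top','t1'); c2=snap('side','s1')
cv2.imwrite('pics/t1z.png',cv2.resize(c['pixels'][150:290,260:460,::-1],None,fx=4,fy=4))
```

```text
t 1.85 grasp box [-0.0313 -0.1113  0.1994] jaw 0.001 tilt [-0.001 -0.001] F [-0.1  0.3 -0.4] open 0.998 j [-0.62  0.01  0.55  1.93 -0.    1.21  0.15]
[-0.001, 0.0, -0.001] [-0.001, 0.001, 0.001]
[-0.001, 0.0, 0.099] [-0.001, 0.001, 0.001]
```

View pics/t1z.png

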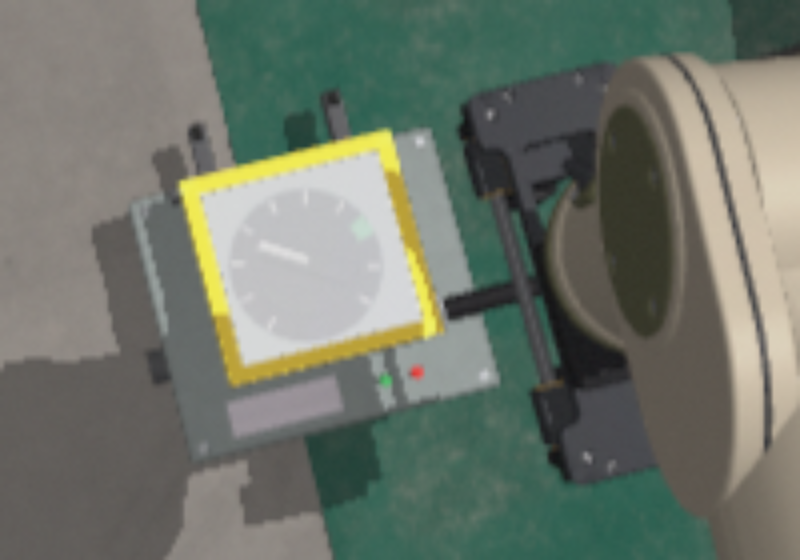

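View pics/s1.png

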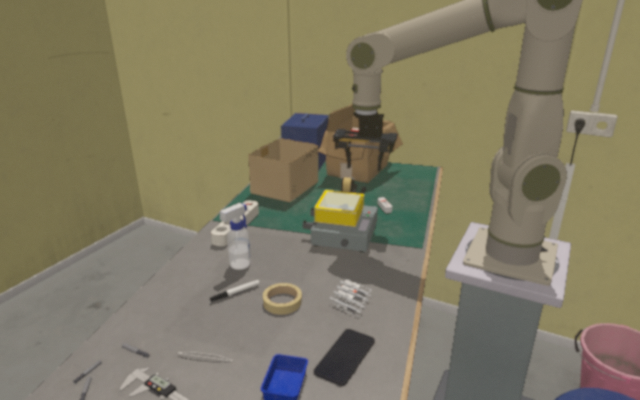

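The top view shows the jaws straddling the rod (zoomed at about 530,295) and the side view shows clear space around it. Next: descend and grip.

>>> drive_tool --pt "0 0 0.03 0 0 0 1" --pt "0 0 0.06 0 0 0 1" --pt "0 0 0.085 0 0 0 1" --pt "0 0 0.099 0 0 0 1" --pt "0 0 0.099 0 0 0 1" --pt "0 0 0.099 0 0 0 -1" --pt "0 0 0.099 0 0 0 -1" --pt "0 0 0.099 0 0 0 -1" --pt "0 0 0.099 0 0 0 -1" --pt "0 0 0.099 0 0 0 -1" --pt "0 0 0.099 0 0 0 -1" --grip_force 15

```text
time: 3.32
tool_pos: [0.4739, -0.0077, 0.2645]
tcp_rot: [[-0.223, 0.975, -0.001], [0.975, 0.223, -0.001], [-0.001, -0.001, -1.0]]
ft_force: [-0.2, -1.1, -0.7]
opening: 0.4
```

Run:
```python
from h import *
where()
H=(.081,.064);r=np.hypot(.112,.036);a0=np.arctan2(.036,.112)
for v in np.linspace(.1,1.72,14): print(round(v,2),end=' ');a=a0+v;plan([(H[0]-r*np.cos(a),-.111,H[1]+r*np.sin(a),0)])
```

```text
t 3.33 grasp box [-0.0313 -0.1106  0.1005] jaw 0.002 tilt [-0.001 -0.001] F [-0.2 -1.1 -0.7] open 0.4 j [-0.6   0.14  0.55  2.04 -0.09  0.99  0.23]
0.1 [-0.001, 0.004, -0.01] [-0.001, 0.001, 0.002]
0.22 [-0.001, 0.011, -0.024] [-0.001, 0.001, 0.002]
0.35 [-0.001, 0.019, -0.036] [-0.001, 0.001, 0.002]
0.47 [-0.001, 0.029, -0.047] [-0.001, 0.001, 0.002]
0.6 [-0.001, 0.04, -0.056] [-0.001, 0.001, 0.002]
0.72 [-0.001, 0.052, -0.065] [-0.001, 0.001, 0.002]
0.85 [-0.001, 0.065, -0.071] [-0.001, 0.001, 0.002]
0.97 [-0.001, 0.079, -0.076] [-0.001, 0.001, 0.002]
1.1 [-0.001, 0.093, -0.08] [-0.001, 0.001, 0.002]
1.22 [-0.001, 0.108, -0.081] [-0.001, 0.001, 0.002]
1.35 [-0.001, 0.122, -0.081] [-0.001, 0.001, 0.002]
1.47 [-0.001, 0.137, -0.079] [-0.001, 0.001, 0.002]
1.6 [-0.001, 0.151, -0.075] [-0.001, 0.001, 0.002]
1.72 [-0.001, 0.164, -0.069] [-0.001, 0.001, 0.002]
```

>>> drive_tool --pt "0 0 0 0 0 0 -1" --pt "0 0 0 0 0 0 -1" --pt "0 0 0 0 0 0 -1" --pt "0 0 0 0 0 0 -1" --pt "0 0 0 0 0 0 -1" --grip_force 15

```text
time: 3.95
tool_pos: [0.4751, -0.0073, 0.2651]
tcp_rot: [[-0.223, 0.975, 0.004], [0.975, 0.223, -0.001], [-0.001, 0.003, -1.0]]
ft_force: [8.5, 2.3, -5.0]
opening: 0.158
```

Run:
```python
from h import *
where()
H=(.081,.064);r=np.hypot(.112,.036);a0=np.arctan2(.036,.112)
for v in np.linspace(.1,1.72,3): print(round(v,2),end=' ');a=a0+v;plan([(H[0]-r*np.cos(a),-.111,H[1]+r*np.sin(a),0)])
```

```text
t 3.95 grasp box [-0.0293 -0.1106  0.1011] jaw 0.003 tilt [ 0.004 -0.001] F [ 8.5  2.3 -5. ] open 0.158 j [-0.6   0.14  0.55  2.04 -0.09  0.99  0.23]
0.1 [-0.001, 0.003, -0.01] [0.003, 0.001, 0.003]
0.91 [-0.001, 0.071, -0.073] [0.003, 0.001, 0.003]
1.72 [-0.001, 0.163, -0.068] [0.003, 0.001, 0.003]
```

>>> drive_tool --pt "0 0.004 -0.01 0 0 0 -1" --pt "0 0.011 -0.024 0 0 0 -1" --pt "0 0.019 -0.036 0 0 0 -1" --pt "0 0.029 -0.047 0 0 0 -1" --pt "0 0.04 -0.056 0 0 0 -1" --pt "0 0.052 -0.065 0 0 0 -1" --pt "0 0.065 -0.071 0 0 0 -1" --pt "0 0.079 -0.076 0 0 0 -1" --pt "0 0.093 -0.08 0 0 0 -1" --pt "0 0.108 -0.081 0 0 0 -1" --pt "0 0.122 -0.081 0 0 0 -1" --pt "0 0.137 -0.079 0 0 0 -1" --pt "0 0.151 -0.075 0 0 0 -1" --pt "0 0.16 -0.071 0 0 0 -1" --pt "0 0.163 -0.069 0 0 0 -1" --pt "0 0.163 -0.069 0 0 0 -1" --grip_force 15

```text
time: 5.95
tool_pos: [0.6342, 0.029, 0.3352]
tcp_rot: [[-0.223, 0.975, 0.005], [0.975, 0.223, -0.0], [-0.002, 0.005, -1.0]]
ft_force: [3.3, -1.4, 3.4]
opening: 0.153
```

Run:
```python
from h import *
where()
c=snap('side','s2'); cv2.imwrite('pics/s2z.png',cv2.resize(c['pixels'][120:280,260:460,::-1],None,fx=3.7,fy=3.7))
```

```text
t 5.95 grasp box [ 0.1342 -0.1102  0.1712] jaw 0.003 tilt [ 0.005 -0.   ] F [ 3.3 -1.4  3.4] open 0.153 j [-0.53  0.43  0.54  1.55 -0.23  1.22  0.27]
```

View pics/s2z.png

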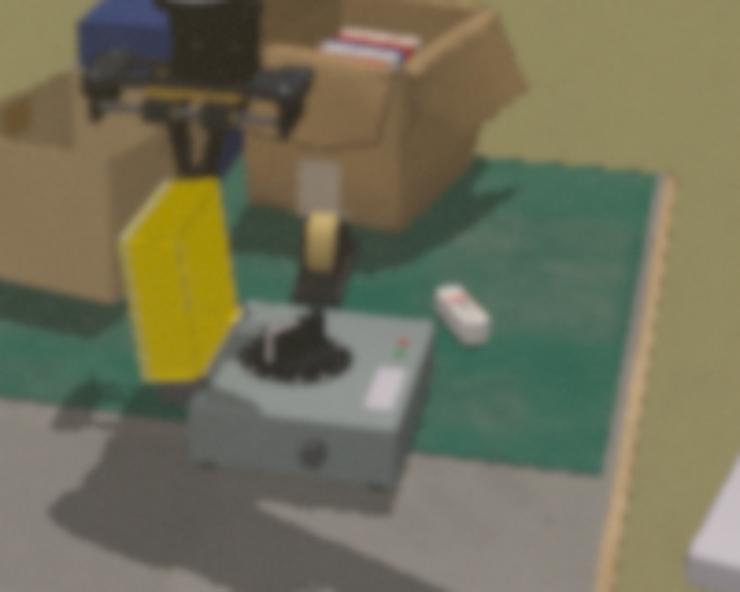

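>>> drive_tool --pt "0 0 0 0 0 0 1" --pt "0 0 0 0 0 0 1" --pt "0 0 0 0 0 0 1" --pt "0 0 0 0 0 0 1" --pt "0 0 -0.02 0 0 0 1" --pt "0 0 -0.06 0 0 0 1" --pt "0 0 -0.1 0 0 0 1" --pt "-0.03 -0.06 -0.12 0 0 0 1" --pt "-0.03 -0.12 -0.12 0 0 0 1" --pt "-0.03 -0.18 -0.12 0 0 0 1" --pt "-0.03 -0.23 -0.12 0 0 0 1" --pt "-0.03 -0.23 -0.12 0 0 0 1"

```text
time: 7.5
tool_pos: [0.4133, -0.0534, 0.4561]
tcp_rot: [[-0.221, 0.975, 0.009], [0.975, 0.221, 0.004], [0.002, 0.009, -1.0]]
ft_force: [0.7, 0.7, 0.1]
opening: 1.005
```

Run:
```python
from h import *
where()
c=snap('top','t3'); cv2.imwrite('pics/t3z.png',cv2.resize(c['pixels'][150:290,260:460,::-1],None,fx=4,fy=4,interpolation=cv2.INTER_CUBIC))
```

```text
t 7.5 grasp box [-0.0988 -0.1415  0.2921] jaw 0.001 tilt [0.009 0.004] F [0.7 0.7 0.1] open 1.005 j [-0.61 -0.24  0.54  1.91  0.12  1.43  0.12]
```

View pics/t3z.png

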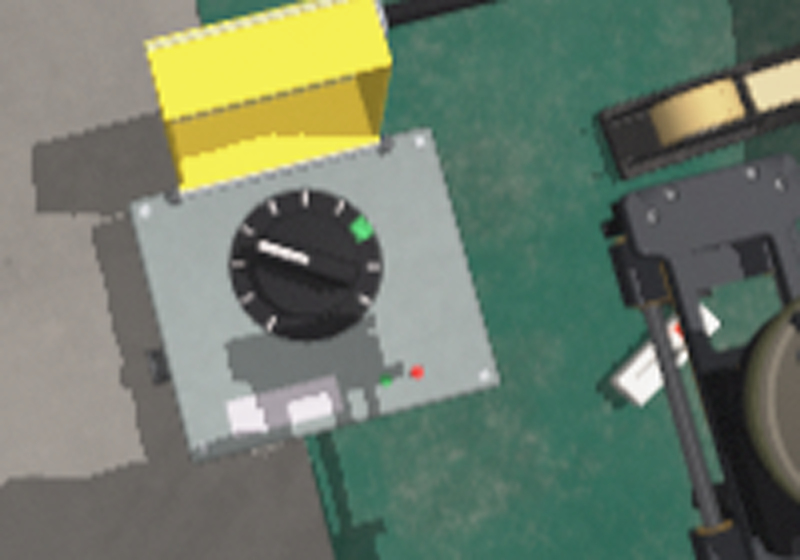

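Run:
```python
from h import *
import pickle
c=camera('top'); pickle.dump(c,open('c3.pkl','wb'))
p=c['pixels'].astype(int)
m=(p.max(2)<62).astype(np.uint8); m[:190]=0;m[240:]=0;m[:,:312]=0;m[:,362:]=0
k,_=cv2.findContours(m,cv2.RETR_EXTERNAL,cv2.CHAIN_APPROX_NONE);k=max(k,key=cv2.contourArea)
e=cv2.fitEllipse(cv2.convexHull(k));print(e)
for u in (e[0],):
    print(w2b(onz(c,[u],.061)[0]))
h=onz(c,cv2.convexHull(k)[:,0,:],.061)[:,:2]; print(cv2.minEnclosingCircle(h.astype(np.float32)), [w2b([*cv2.minEnclosingCircle(h.astype(np.float32))[0],0])])
w=(p.min(2)>170).astype(np.uint8);w[:205]=0;w[222:]=0;w[:,:320]=0;w[:,340:]=0
ys,xs=np.nonzero(w);print(len(xs),xs.min(),xs.max(),ys.min(),ys.max())
P=np.array([w2b(q) for q in onz(c,np.c_[xs,ys],.095)])[:,:2]
v=np.linalg.svd(P-P.mean(0))[2][0];print('mean',P.mean(0),'dir',np.arctan2(v[1],v[0]),P.min(0),P.max(0))
```

```text
((335.8124084472656, 216.08920288085938), (35.94306564331055, 36.923194885253906), 147.457275390625)
[0.01782579 0.00136061 0.061     ]
((0.4971116781234741, 0.11181895434856415), 0.04653513804078102) [array([0.01787235, 0.00100855, 0.        ])]
22 325 336 210 215
mean [0.02738574 0.01504903] dir -2.1358323958084537 [0.01810798 0.0023829 ] [0.03635376 0.02643847]
```

```bash
cat >> h.py <<'E'
C=np.array([.019,.0005])
def blk(phi,r=.018,gap=0.,hx=.0095,hy=.015):
    d=np.array([np.cos(phi),np.sin(phi)]);n=np.array([np.sin(phi),-np.cos(phi)])
    return C+r*d-n*(.007+gap+abs(n[0])*hx+abs(n[1])*hy)
E
python3 - <<'E'
from h import *
ph0=1.01-np.pi
p=blk(ph0,gap=.008);print(p)
for j in(np.pi/2,-np.pi/2): plan([(*p,.20,j),(*p,.092,j)])
E
```

```text
[ 0.03569761 -0.03124279]
[0.109, 0.133, 0.093] [0.006, 0.007, -1.568]
[0.109, 0.132, 0.201] [0.006, 0.007, -1.568]
[0.109, 0.133, 0.093] [0.007, -0.006, 1.573]
[0.109, 0.132, 0.201] [0.007, -0.006, 1.573]
```

>>> drive_tool --pt "0.02 0.02 0 0 0 -0.16 -1" --pt "0.03 0.04 0 0 0 -0.32 -1" --pt "0.04 0.05 0.01 0 0 -0.48 -1" --pt "0.05 0.06 0.02 0 0 -0.64 -1" --pt "0.06 0.07 0.03 0 0 -0.8 -1" --pt "0.07 0.08 0.04 0 0 -0.96 -1" --pt "0.08 0.095 0.05 0 0 -1.12 -1" --pt "0.09 0.11 0.06 0 0 -1.28 -1" --pt "0.1 0.12 0.075 0.003 0.003 -1.44 -1" --pt "0.109 0.133 0.085 0.006 0.007 -1.568 -1" --pt "0.109 0.133 0.093 0.006 0.007 -1.568 -1" --pt "0.109 0.133 0.093 0.006 0.007 -1.568 -1" --pt "0.109 0.133 0.093 0.006 0.007 -1.568 -1"

```text
time: 9.22
tool_pos: [0.522, 0.0836, 0.364]
tcp_rot: [[-0.976, -0.217, 0.0], [-0.217, 0.976, 0.0], [-0.0, 0.0, -1.0]]
ft_force: [0.4, -0.8, 0.9]
opening: 0.007
```

Run:
```python
from h import *
where();p=blk(1.01-np.pi,gap=.008)
plan([(*p,.092,np.pi/2)])
c=snap('top','t4'); cv2.imwrite('pics/t4z.png',cv2.resize(c['pixels'][150:290,260:460,::-1],None,fx=4,fy=4,interpolation=cv2.INTER_CUBIC))
c=snap('side','s4'); cv2.imwrite('pics/s4z.png',cv2.resize(c['pixels'][120:280,260:460,::-1],None,fx=3.7,fy=3.7))
```

```text
t 9.22 grasp box [ 0.036  -0.0319  0.2   ] jaw 1.568 tilt [0. 0.] F [ 0.4 -0.8  0.9] open 0.007 j [-0.76  0.15  0.57  1.8  -0.09  1.22  1.62]
[0.0, 0.001, 0.108] [0.0, 0.0, -0.003]
```

View pics/t4z.png

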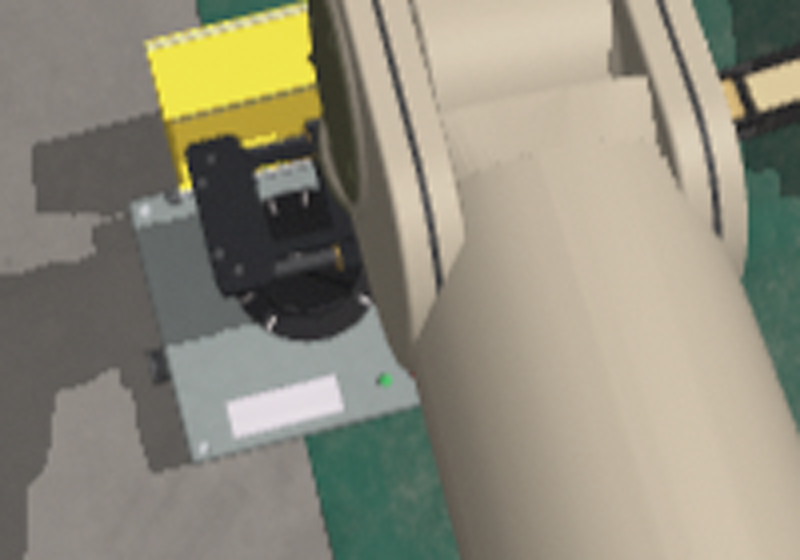

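View pics/s4z.png

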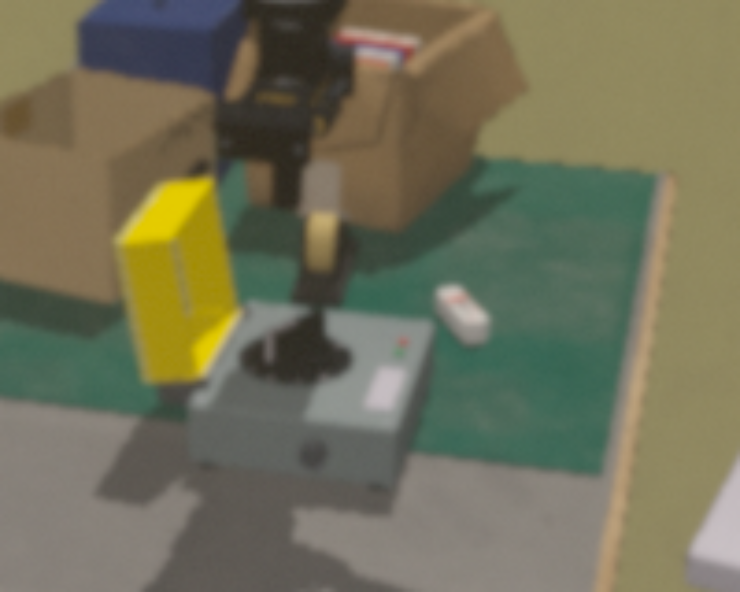

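Run:
```python
from h import *
p=blk(1.01-np.pi,gap=.008)
s=read_state()
# path deltas relative to current pose (before descent): use z .092
plan([(*p,.092,np.pi/2)])
for v in np.arange(1.4,3.31,.12):
    phi=2.356-v-np.pi; b=blk(phi); print(round(v,2),np.round(b,4),end=' '); plan([(*b,.092,np.pi/2)])
```

```text
[0.0, 0.001, 0.108] [0.001, 0.001, -0.002]
1.4 [ 0.0277 -0.0277] [0.008, 0.004, 0.108] [0.001, 0.001, -0.002]
1.52 [ 0.0248 -0.029 ] [0.011, 0.003, 0.108] [0.001, 0.001, -0.002]
1.64 [ 0.0215 -0.0298] [0.014, 0.002, 0.108] [0.001, 0.001, -0.002]
1.76 [ 0.018  -0.0301] [0.018, 0.002, 0.108] [0.001, 0.001, -0.002]
1.88 [ 0.0143 -0.0297] [0.022, 0.002, 0.108] [0.001, 0.001, -0.002]
2.0 [ 0.0106 -0.0286] [0.025, 0.003, 0.108] [0.001, 0.001, -0.002]
2.12 [ 0.0071 -0.0269] [0.029, 0.005, 0.108] [0.001, 0.001, -0.002]
2.24 [ 0.0038 -0.0244] [0.032, 0.007, 0.108] [0.001, 0.001, -0.002]
2.36 [ 0.0009 -0.0215] [0.035, 0.01, 0.108] [0.001, 0.001, -0.002]
2.48 [-0.0017 -0.0202] [0.038, 0.012, 0.108] [0.001, 0.001, -0.002]
2.6 [-0.0042 -0.0183] [0.04, 0.013, 0.108] [0.001, 0.001, -0.002]
2.72 [-0.0065 -0.0159] [0.043, 0.016, 0.108] [0.001, 0.001, -0.002]
2.84 [-0.0084 -0.013 ] [0.044, 0.019, 0.108] [0.001, 0.001, -0.002]
2.96 [-0.0099 -0.0096] [0.046, 0.022, 0.108] [0.001, 0.001, -0.002]
3.08 [-0.0107 -0.006 ] [0.047, 0.026, 0.108] [0.001, 0.001, -0.002]
3.2 [-0.0109 -0.002 ] [0.047, 0.03, 0.108] [0.001, 0.001, -0.002]
```

>>> drive_tool --pt "0 0.001 0.03 0 0 0 -1" --pt "0 0.001 0.06 0 0 0 -1" --pt "0 0.001 0.09 0 0 0 -1" --pt "0 0.001 0.105 0 0 0 -1" --pt "0 0.001 0.108 0 0 0 -1" --pt "0 0.001 0.108 0 0 0 -1" --pt "0 0.001 0.108 0 0 0 -1"

```text
time: 10.2
tool_pos: [0.5222, 0.0849, 0.2572]
tcp_rot: [[-0.976, -0.218, 0.002], [-0.218, 0.976, 0.001], [-0.002, 0.001, -1.0]]
ft_force: [0.5, -0.3, 0.5]
opening: 0.006
```

Run:
```python
from h import *
where()
for v in np.arange(1.4,3.33,.1):
    phi=2.356-v-np.pi; b=blk(phi); print(round(v,2),np.round(b,4),end=' '); plan([(*b,.092,np.pi/2)])
```

```text
t 10.2 grasp box [ 0.0368 -0.0307  0.0932] jaw 1.569 tilt [0.002 0.001] F [ 0.5 -0.3  0.5] open 0.006 j [-0.72  0.28  0.55  1.91 -0.17  1.    1.69]
1.4 [ 0.0277 -0.0277] [0.009, 0.003, 0.001] [0.001, 0.002, -0.002]
1.5 [ 0.0253 -0.0288] [0.011, 0.002, 0.001] [0.001, 0.002, -0.002]
1.6 [ 0.0227 -0.0296] [0.014, 0.001, 0.001] [0.001, 0.002, -0.002]
1.7 [ 0.0198 -0.03  ] [0.017, 0.001, 0.001] [0.001, 0.002, -0.002]
1.8 [ 0.0168 -0.03  ] [0.02, 0.001, 0.001] [0.001, 0.002, -0.002]
1.9 [ 0.0137 -0.0296] [0.023, 0.001, 0.001] [0.001, 0.002, -0.002]
2.0 [ 0.0106 -0.0286] [0.026, 0.002, 0.001] [0.001, 0.002, -0.002]
2.1 [ 0.0076 -0.0272] [0.029, 0.004, 0.001] [0.001, 0.002, -0.002]
2.2 [ 0.0048 -0.0253] [0.032, 0.005, 0.001] [0.001, 0.002, -0.002]
2.3 [ 0.0023 -0.023 ] [0.034, 0.008, 0.001] [0.001, 0.002, -0.002]
2.4 [ 0.     -0.0211] [0.036, 0.01, 0.001] [0.001, 0.002, -0.002]
2.5 [-0.0021 -0.0199] [0.039, 0.011, 0.001] [0.001, 0.002, -0.002]
2.6 [-0.0042 -0.0183] [0.041, 0.012, 0.001] [0.001, 0.002, -0.002]
2.7 [-0.0061 -0.0163] [0.043, 0.014, 0.001] [0.001, 0.002, -0.002]
2.8 [-0.0078 -0.014 ] [0.044, 0.017, 0.001] [0.001, 0.002, -0.002]
2.9 [-0.0092 -0.0114] [0.046, 0.019, 0.001] [0.001, 0.002, -0.002]
3.0 [-0.0102 -0.0084] [0.047, 0.022, 0.001] [0.001, 0.002, -0.002]
3.1 [-0.0108 -0.0053] [0.047, 0.025, 0.001] [0.001, 0.002, -0.002]
3.2 [-0.0109 -0.002 ] [0.047, 0.029, 0.001] [0.001, 0.002, -0.002]
3.3 [-0.0106  0.0013] [0.047, 0.032, 0.001] [0.001, 0.002, -0.002]
```

>>> drive_tool --pt "0.009 0.003 0.001 0 0 0 -1" --pt "0.011 0.002 0.001 0 0 0 -1" --pt "0.014 0.001 0.001 0 0 0 -1" --pt "0.017 0.001 0.001 0 0 0 -1" --pt "0.02 0.001 0.001 0 0 0 -1" --pt "0.023 0.001 0.001 0 0 0 -1" --pt "0.026 0.002 0.001 0 0 0 -1" --pt "0.029 0.004 0.001 0 0 0 -1" --pt "0.032 0.005 0.001 0 0 0 -1" --pt "0.034 0.008 0.001 0 0 0 -1" --pt "0.036 0.01 0.001 0 0 0 -1" --pt "0.039 0.011 0.001 0 0 0 -1" --pt "0.041 0.012 0.001 0 0 0 -1" --pt "0.043 0.014 0.001 0 0 0 -1" --pt "0.044 0.017 0.001 0 0 0 -1" --pt "0.046 0.019 0.001 0 0 0 -1" --pt "0.047 0.022 0.001 0 0 0 -1" --pt "0.047 0.025 0.001 0 0 0 -1" --pt "0.047 0.029 0.001 0 0 0 -1" --pt "0.047 0.032 0.001 0 0 0 -1"

```text
time: 12.7
tool_pos: [0.469, 0.1061, 0.2559]
tcp_rot: [[-0.976, -0.219, 0.001], [-0.219, 0.976, 0.001], [-0.001, 0.001, -1.0]]
ft_force: [1.0, -2.5, 0.1]
opening: 0.006
```

Run:
```python
from h import *
where()
c=snap('top','t5'); cv2.imwrite('pics/t5z.png',cv2.resize(c['pixels'][150:290,260:460,::-1],None,fx=4,fy=4,interpolation=cv2.INTER_CUBIC))
c=snap('side','s5'); cv2.imwrite('pics/s5z.png',cv2.resize(c['pixels'][180:260,280:400,::-1],None,fx=6,fy=6,interpolation=cv2.INTER_CUBIC))
```

```text
t 12.7 grasp box [-0.0106  0.0018  0.0919] jaw 1.569 tilt [0.001 0.001] F [ 1.  -2.5  0.1] open 0.006 j [-0.81  0.17  0.53  2.03 -0.1   0.97  1.57]
```

View pics/t5z.png

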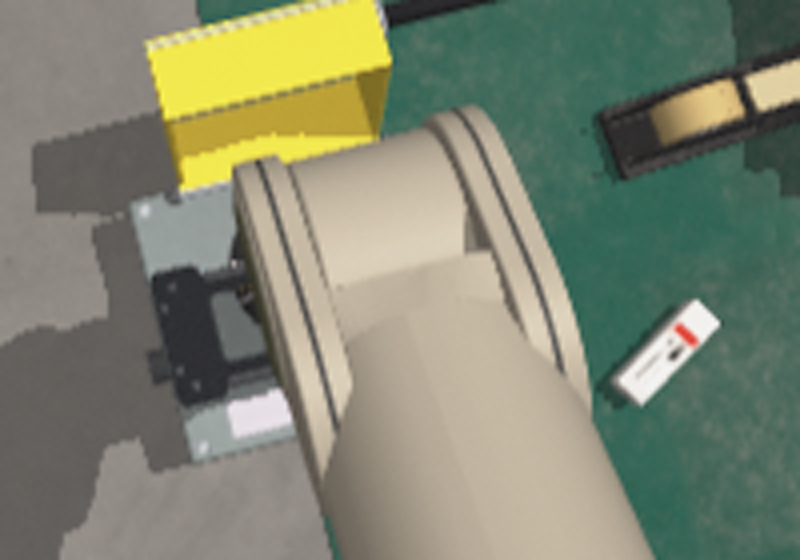

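View pics/s5z.png

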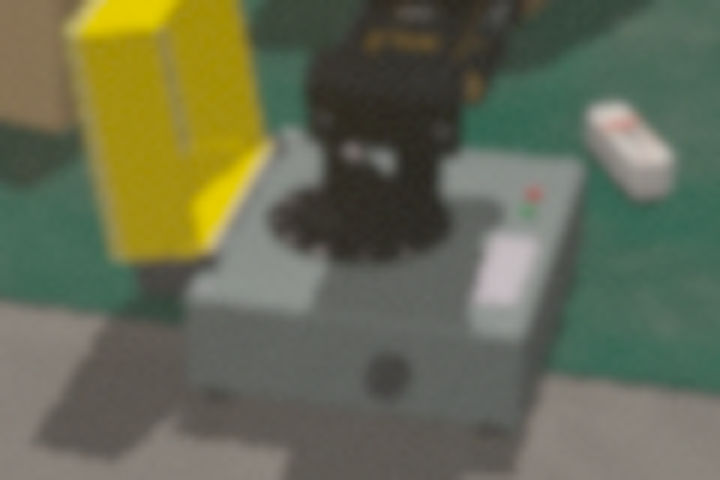

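>>> drive_tool --pt "0.01 -0.005 0 0 0 0 -1" --pt "0.015 -0.01 -0.03 0 0 0 -1" --pt "0.03 -0.02 -0.08 0 0 0 -1" --pt "0.05 -0.06 -0.1 0 0 0 -1" --pt "0.07 -0.1 -0.12 0 0 0 -1" --pt "0.09 -0.14 -0.12 0 0 0 -1" --pt "0.09 -0.14 -0.12 0 0 0 -1"

```text
time: 13.68
tool_pos: [0.4106, -0.0529, 0.3758]
tcp_rot: [[-0.977, -0.215, 0.002], [-0.215, 0.977, 0.004], [-0.003, 0.003, -1.0]]
ft_force: [0.5, 0.6, -0.2]
opening: 0.004
```

```bash
cat >> h.py <<'E'
def pointer(tag):
    c=snap('top',tag); cv2.imwrite(f'pics/{tag}z.png',cv2.resize(c['pixels'][150:290,260:460,::-1],None,fx=4,fy=4,interpolation=cv2.INTER_CUBIC))
    p=c['pixels'].astype(int); m=(p.min(2)>150)
    ys,xs=np.nonzero(m); P=np.array([w2b(q) for q in onz(c,np.c_[xs,ys],.095)])[:,:2]-C
    k=np.hypot(*P.T)<.033; P=P[k]; print(len(P))
    if len(P)>4:
        print('radii',np.round([np.hypot(*P.T).min(),np.hypot(*P.T).max()],3),'mean dir',P.mean(0)); v=np.linalg.svd(P-P.mean(0))[2][0]; v=v*np.sign(v@P.mean(0)); a=np.arctan2(v[1],v[0]);a2=np.arctan2(*P.mean(0)[::-1]);print('dial svd',2.356-a,'mean',2.356-a2)
E
python3 - <<'E'
from h import *
where();pointer('t6')
E
```

```text
t 13.68 grasp box [-0.1024 -0.1401  0.2118] jaw 1.565 tilt [0.002 0.004] F [ 0.5  0.6 -0.2] open 0.004 j [-0.71 -0.21  0.66  2.05  0.13  1.26  1.69]
26
radii [0.001 0.031] mean dir [ 0.01057862 -0.01146734]
dial svd 3.1787959202428255 mean 3.181688293735829
```

View pics/t6z.png

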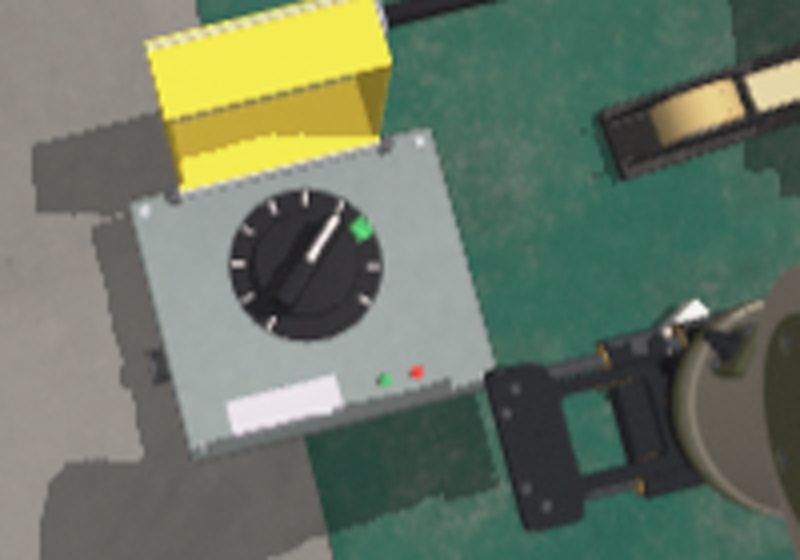

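Run:
```python
from h import *
f=lambda v,g=0:blk(2.356-v-np.pi,gap=g)
b=f(3.2,.01);print(b);plan([(*b,.2,np.pi/2),(*b,.092,np.pi/2)])
for v in (3.2,3.3,3.4,3.5,3.6,3.65,3.7): print(v,f(v));plan([(*f(v),.092,np.pi/2)])
```

```text
[-0.01841883 -0.00868501]
[-0.083, 0.131, 0.012] [0.003, 0.002, -0.003]
[-0.083, 0.13, 0.12] [0.003, 0.002, -0.003]
3.2 [-0.01094576 -0.00204022]
[-0.09, 0.137, 0.12] [0.003, 0.002, -0.003]
3.3 [-0.01058474  0.00129883]
[-0.091, 0.14, 0.12] [0.003, 0.002, -0.003]
3.4 [-0.00971844  0.00461989]
[-0.091, 0.144, 0.12] [0.003, 0.002, -0.003]
3.5 [-0.00834772  0.00783742]
[-0.093, 0.147, 0.12] [0.003, 0.002, -0.003]
3.6 [-0.00648908  0.01086637]
[-0.095, 0.15, 0.12] [0.003, 0.002, -0.003]
3.65 [-0.00538615  0.01228443]
[-0.096, 0.151, 0.12] [0.003, 0.002, -0.003]
3.7 [-0.00417433  0.0136252 ]
[-0.097, 0.153, 0.12] [0.003, 0.002, -0.003]
```

>>> drive_tool --pt "-0.04 0.06 0 0 0 0 -1" --pt "-0.083 0.12 0 0 0 0 -1" --pt "-0.083 0.13 0.03 0 0 0 -1" --pt "-0.083 0.13 0.06 0 0 0 -1" --pt "-0.083 0.13 0.09 0 0 0 -1" --pt "-0.083 0.13 0.115 0 0 0 -1" --pt "-0.083 0.13 0.12 0 0 0 -1" --pt "-0.083 0.13 0.12 0 0 0 -1" --pt "-0.09 0.137 0.12 0 0 0 -1" --pt "-0.091 0.14 0.12 0 0 0 -1" --pt "-0.091 0.144 0.12 0 0 0 -1" --pt "-0.093 0.147 0.12 0 0 0 -1" --pt "-0.095 0.15 0.12 0 0 0 -1" --pt "-0.096 0.151 0.12 0 0 0 -1" --pt "-0.097 0.153 0.12 0 0 0 -1" --pt "-0.097 0.153 0.12 0 0 0 -1"

```text
time: 15.72
tool_pos: [0.4727, 0.12, 0.2563]
tcp_rot: [[-0.976, -0.217, 0.002], [-0.217, 0.976, 0.004], [-0.002, 0.003, -1.0]]
ft_force: [-1.0, -1.4, 0.4]
opening: 0.002
```

>>> drive_tool --pt "0.01 -0.005 0 0 0 0 -1" --pt "0.015 -0.01 -0.03 0 0 0 -1" --pt "0.03 -0.02 -0.08 0 0 0 -1" --pt "0.05 -0.06 -0.12 0 0 0 -1" --pt "0.07 -0.1 -0.16 0 0 0 -1" --pt "0.09 -0.15 -0.2 0 0 0 -1" --pt "0.09 -0.15 -0.2 0 0 0 -1"

```text
time: 16.6
tool_pos: [0.4165, -0.0505, 0.4581]
tcp_rot: [[-0.977, -0.212, 0.007], [-0.212, 0.977, 0.007], [-0.008, 0.005, -1.0]]
ft_force: [0.5, 0.9, -0.5]
opening: 0.005
```

Run:
```python
from h import *
where();pointer('t7')
```

```text
t 16.6 grasp box [-0.0951 -0.1388  0.2941] jaw 1.562 tilt [0.007 0.007] F [ 0.5  0.9 -0.5] open 0.005 j [-0.75 -0.26  0.65  1.9   0.15  1.44  1.65]
27
radii [0.001 0.03 ] mean dir [ 0.00283818 -0.01489482]
dial svd 3.721462544818782 mean 3.7385053595963766
```

View pics/t7z.png

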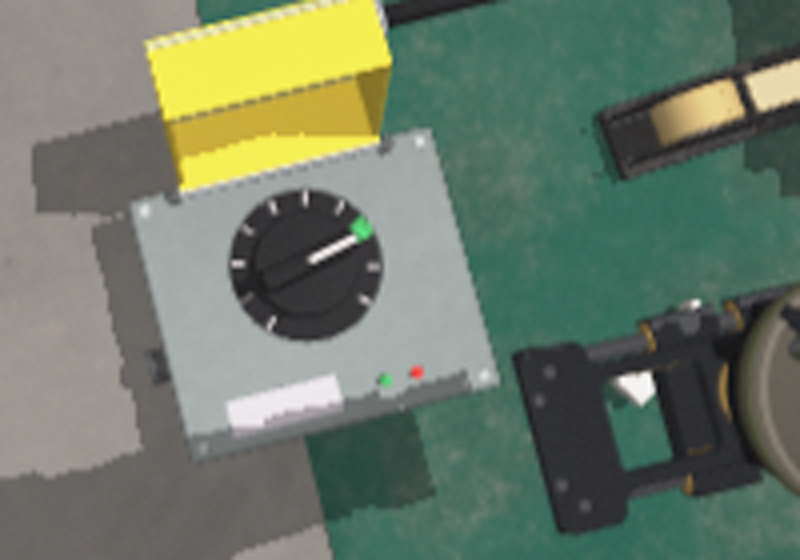

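Run:
```python
from h import *
c=camera('top');p=c['pixels'].astype(float)
g=np.clip(p[...,1]-np.maximum(p[...,0],p[...,2])-30,0,None); g[:195]=0;g[225:]=0;g[:,:335]=0;g[:,358:]=0
ys,xs=np.nonzero(g);w=g[ys,xs];uv=[(xs@w/w.sum(),ys@w/w.sum())];
for z in(.061,.062):
    q=w2b(onz(c,uv,z)[0]);print('green',uv,q,[2.356-np.arctan2(q[1]-cy,q[0]-cx) for cx,cy in((.018,.001),(.019,.0005),(.018,0))])
# pointer, intensity-weighted
ys,xs=np.mgrid[195:240,312:362];ys=ys.ravel();xs=xs.ravel()
I=np.clip(p[ys,xs].min(1)-70,0,None)
P=np.array([w2b(q) for q in onz(c,np.c_[xs,ys],.095)])[:,:2]
for C0 in((.018,.001),(.019,.0005)):
    D=P-np.array(C0);k=(np.hypot(*D.T)<.031)&(I>0);D=D[k];W=I[k]
    m=W@D/W.sum();S=np.cov(D.T,aweights=W);e,v=np.linalg.eigh(S);v=v[:,1]*np.sign(v[:,1]@m)
    print(k.sum(),'svd',2.356-np.arctan2(v[1],v[0]),'mean',2.356-np.arctan2(m[1],m[0]),m,e)
```

```text
green [(np.float64(350.02284011916583), np.float64(206.7348560079444))] [ 0.03202745 -0.03932402  0.061     ] [np.float64(3.5920218595422715), np.float64(3.6106433099984168), np.float64(3.584152362296681)]
green [(np.float64(350.02284011916583), np.float64(206.7348560079444))] [ 0.03194826 -0.03919948  0.062     ] [np.float64(3.5928177993536163), np.float64(3.6115182756325077), np.float64(3.584939156572908)]
38 svd 3.7065725051684137 mean 3.6960174061857165 [ 0.00366534 -0.01559951] [2.41069255e-06 8.08234500e-05]
38 svd 3.7065725051684137 mean 3.7520777969569012 [ 0.00266534 -0.01509951] [2.41069255e-06 8.08234500e-05]
```

```bash
cat >> h.py <<'E'
def blk2(v,r=.032,gap=0,hx=.0095,hy=.015):
    a=2.356-v;p=np.array([np.cos(a),np.sin(a)]);n=np.array([-np.sin(a),np.cos(a)])
    return C+r*p-n*(.007+gap+abs(n[0])*hx+abs(n[1])*hy)
E
python3 - <<'E'
from h import *
b=blk2(3.7,gap=.01);print(b);plan([(*b,.2,np.pi/2),(*b,.092,np.pi/2)])
for v in (3.7,3.66,3.61): print(v,blk2(v));plan([(*blk2(v),.092,np.pi/2)])
E
```

```text
[-0.00267539 -0.03734296]
[-0.092, 0.099, 0.093] [0.005, 0.004, -0.004]
[-0.092, 0.098, 0.201] [0.005, 0.004, -0.004]
3.7 [ 0.00706853 -0.03509439]
[-0.101, 0.101, 0.201] [0.005, 0.004, -0.004]
3.66 [ 0.00802981 -0.03567195]
[-0.102, 0.1, 0.201] [0.005, 0.004, -0.004]
3.61 [ 0.00929872 -0.03635621]
[-0.104, 0.1, 0.201] [0.005, 0.004, -0.004]
```

>>> drive_tool --pt "-0.05 0.05 0.03 0 0 0 -1" --pt "-0.092 0.098 0.07 0 0 0 -1" --pt "-0.092 0.098 0.11 0.003 0.002 -0.004 -1" --pt "-0.092 0.098 0.15 0.005 0.004 -0.004 -1" --pt "-0.092 0.098 0.185 0.005 0.004 -0.004 -1" --pt "-0.092 0.098 0.201 0.005 0.004 -0.004 -1" --pt "-0.092 0.098 0.201 0.005 0.004 -0.004 -1" --pt "-0.098 0.1 0.201 0.005 0.004 -0.004 -1" --pt "-0.101 0.101 0.201 0.005 0.004 -0.004 -1" --pt "-0.102 0.1 0.201 0.005 0.004 -0.004 -1" --pt "-0.104 0.1 0.201 0.005 0.004 -0.004 -1" --pt "-0.104 0.1 0.201 0.005 0.004 -0.004 -1"

```text
time: 18.2
tool_pos: [0.4974, 0.074, 0.2557]
tcp_rot: [[-0.976, -0.22, 0.0], [-0.22, 0.976, -0.0], [-0.0, -0.0, -1.0]]
ft_force: [-0.1, -0.4, 1.3]
opening: 0.008
```

Run:
```python
from h import *
where()
```

```text
t 18.2 grasp box [ 0.0098 -0.036   0.0917] jaw 1.57 tilt [ 0. -0.] F [-0.1 -0.4  1.3] open 0.008 j [-0.8   0.23  0.63  1.98 -0.16  0.98  1.7 ]
```

>>> drive_tool --pt "0.01 -0.002 0 0 0 0 -1" --pt "0.015 -0.005 -0.03 0 0 0 -1" --pt "0.03 -0.01 -0.08 0 0 0 -1" --pt "0.05 -0.04 -0.12 0 0 0 -1" --pt "0.07 -0.07 -0.16 0 0 0 -1" --pt "0.1 -0.1 -0.2 0 0 0 -1" --pt "0.1 -0.1 -0.2 0 0 0 -1" --pt "0.1 -0.1 -0.2 0 0 0 -1"

```text
time: 19.2
tool_pos: [0.4214, -0.0454, 0.4553]
tcp_rot: [[-0.975, -0.22, 0.001], [-0.22, 0.975, 0.001], [-0.001, 0.0, -1.0]]
ft_force: [-0.3, -0.3, 0.1]
opening: 0.005
```

Run:
```python
from h import *
where();pointer('t8')
c=camera('top');p=c['pixels'].astype(float)
ys,xs=np.mgrid[195:240,312:362];ys=ys.ravel();xs=xs.ravel()
I=np.clip(p[ys,xs].min(1)-70,0,None)
P=np.array([w2b(q) for q in onz(c,np.c_[xs,ys],.095)])[:,:2]
D=P-np.array((.018,.001));k=(np.hypot(*D.T)<.031)&(I>0);D=D[k];W=I[k]
m=W@D/W.sum();S=np.cov(D.T,aweights=W);e,v=np.linalg.eigh(S);v=v[:,1]*np.sign(v[:,1]@m)
print(k.sum(),'svd',2.356-np.arctan2(v[1],v[0]),'mean',2.356-np.arctan2(m[1],m[0]),m,e)
```

```text
t 19.2 grasp box [-0.0905 -0.1356  0.2913] jaw 1.571 tilt [0.001 0.001] F [-0.3 -0.3  0.1] open 0.005 j [-0.79 -0.25  0.68  1.9   0.16  1.44  1.64]
28
radii [0.001 0.033] mean dir [ 0.00459909 -0.01566315]
dial svd 3.602443962120997 mean 3.641198377382028
39 svd 3.6290548799780673 mean 3.5976226238864717 [ 0.00496159 -0.01452447] [2.82737577e-06 7.98508465e-05]
```

View pics/t8z.png

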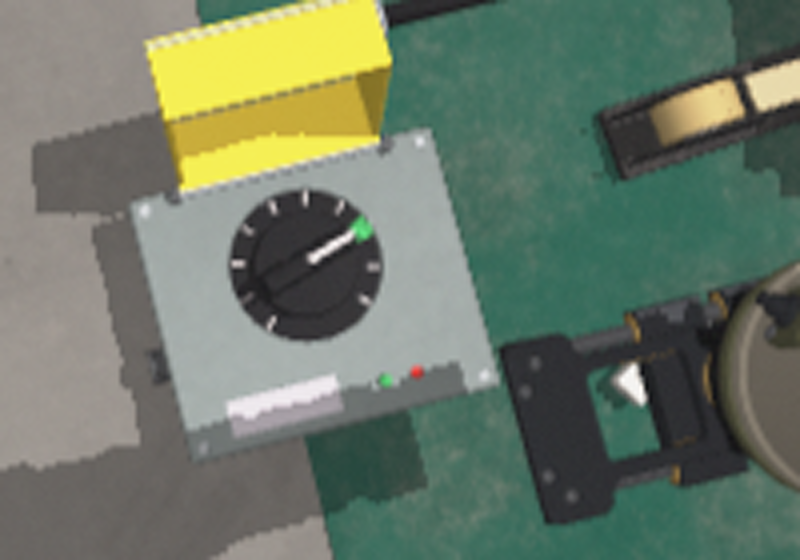

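The pointer is in the green band: the line ends at zoomed pixel (355,237), next to the green mark at (361,230), which measures about 3.6. The cover is still open. Next I'll close it.

Run:
```python
from h import *
plan([(.138,-.112,.28,0),(.138,-.112,.168,0)])
```

```text
[-0.228, 0.023, 0.01] [-0.002, -0.0, 1.572]
[-0.228, 0.023, 0.122] [-0.002, -0.0, 1.572]
```

>>> drive_tool --pt "-0.02 0.0 0 0 0 0.16 1" --pt "-0.04 0.005 0 0 0 0.32 1" --pt "-0.06 0.005 0 0 0 0.48 1" --pt "-0.08 0.01 0 0 0 0.64 1" --pt "-0.105 0.01 0 0 0 0.8 1" --pt "-0.13 0.015 0 0 0 0.96 1" --pt "-0.155 0.015 0 0 0 1.12 1" --pt "-0.18 0.02 0 0 0 1.28 1" --pt "-0.205 0.02 0 0 0 1.44 1" --pt "-0.228 0.023 0.01 0 0 1.572 1" --pt "-0.228 0.023 0.01 0 0 1.572 1" --pt "-0.228 0.023 0.04 0 0 1.572 1" --pt "-0.228 0.023 0.07 0 0 1.572 1" --pt "-0.228 0.023 0.1 0 0 1.572 1" --pt "-0.228 0.023 0.12 0 0 1.572 1" --pt "-0.228 0.023 0.122 0 0 1.572 1" --pt "-0.228 0.023 0.122 0 0 1.572 -1" --pt "-0.228 0.023 0.122 0 0 1.572 -1" --pt "-0.228 0.023 0.122 0 0 1.572 -1" --pt "-0.228 0.023 0.122 0 0 1.572 -1" --grip_force 15

```text
time: 21.8
tool_pos: [0.6389, 0.028, 0.3328]
tcp_rot: [[-0.22, 0.976, -0.001], [0.976, 0.22, -0.001], [-0.001, -0.001, -1.0]]
ft_force: [-0.6, 0.1, 0.5]
opening: 0.632
```

>>> drive_tool --pt "0 0 0 0 0 0 -1" --pt "0 0 0 0 0 0 -1" --pt "0 0 0 0 0 0 -1" --pt "0 0 0 0 0 0 -1" --pt "0 0 0 0 0 0 -1" --pt "0 0 0 0 0 0 -1" --pt "0 0 0 0 0 0 -1" --grip_force 15

```text
time: 22.68
tool_pos: [0.6389, 0.028, 0.3328]
tcp_rot: [[-0.22, 0.976, -0.0], [0.976, 0.22, -0.001], [-0.001, -0.001, -1.0]]
ft_force: [0.6, 0.1, -0.1]
opening: 0.151
```

Run:
```python
from h import *
where()
c=snap('side','s9'); cv2.imwrite('pics/s9z.png',cv2.resize(c['pixels'][120:280,260:460,::-1],None,fx=3.7,fy=3.7))
H=(.083,.064);r=np.hypot(.112,.036);a0=np.arctan2(.036,.112)
for v in np.linspace(1.65,0,18): print(round(v,2),end=' ');a=a0+v;plan([(H[0]-r*np.cos(a),-.112,H[1]+r*np.sin(a),0)])
```

```text
t 22.68 grasp box [ 0.1376 -0.1121  0.1688] jaw -0.0 tilt [-0.    -0.001] F [ 0.6  0.1 -0.1] open 0.151 j [-0.68  0.5   0.76  1.55 -0.35  1.24  0.36]
1.65 [-0.0, -0.01, -0.004] [-0.001, 0.001, -0.0]
1.55 [-0.0, -0.021, -0.008] [-0.001, 0.001, -0.0]
1.46 [-0.0, -0.032, -0.011] [-0.001, 0.001, -0.0]
1.36 [-0.0, -0.043, -0.012] [-0.001, 0.001, -0.0]
1.26 [-0.0, -0.054, -0.013] [-0.001, 0.001, -0.0]
1.16 [-0.0, -0.066, -0.012] [-0.001, 0.001, -0.0]
1.07 [-0.0, -0.077, -0.011] [-0.001, 0.001, -0.0]
0.97 [-0.0, -0.088, -0.008] [-0.001, 0.001, -0.0]
0.87 [-0.0, -0.099, -0.004] [-0.001, 0.001, -0.0]
0.78 [-0.0, -0.109, 0.001] [-0.001, 0.001, -0.0]
0.68 [-0.0, -0.119, 0.006] [-0.001, 0.001, -0.0]
0.58 [-0.0, -0.128, 0.013] [-0.001, 0.001, -0.0]
0.49 [-0.0, -0.137, 0.021] [-0.001, 0.001, -0.0]
0.39 [-0.0, -0.145, 0.029] [-0.001, 0.001, -0.0]
0.29 [-0.0, -0.152, 0.038] [-0.001, 0.001, -0.0]
0.19 [-0.0, -0.158, 0.048] [-0.001, 0.001, -0.0]
0.1 [-0.0, -0.163, 0.058] [-0.001, 0.001, -0.0]
0.0 [-0.0, -0.167, 0.069] [-0.001, 0.001, -0.0]
```

View pics/s9z.png

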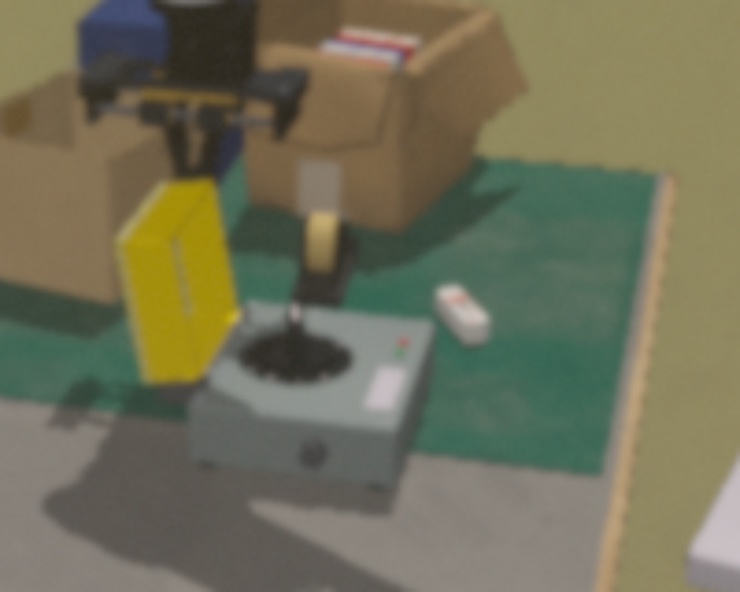

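>>> drive_tool --pt "0 -0.01 -0.004 0 0 0 -1" --pt "0 -0.021 -0.008 0 0 0 -1" --pt "0 -0.032 -0.011 0 0 0 -1" --pt "0 -0.043 -0.012 0 0 0 -1" --pt "0 -0.054 -0.013 0 0 0 -1" --pt "0 -0.066 -0.012 0 0 0 -1" --pt "0 -0.077 -0.011 0 0 0 -1" --pt "0 -0.088 -0.008 0 0 0 -1" --pt "0 -0.099 -0.004 0 0 0 -1" --pt "0 -0.109 0.001 0 0 0 -1" --pt "0 -0.119 0.006 0 0 0 -1" --pt "0 -0.128 0.013 0 0 0 -1" --pt "0 -0.137 0.021 0 0 0 -1" --pt "0 -0.145 0.029 0 0 0 -1" --pt "0 -0.152 0.038 0 0 0 -1" --pt "0 -0.158 0.048 0 0 0 -1" --pt "0 -0.163 0.058 0 0 0 -1" --pt "0 -0.167 0.067 0 0 0 -1" --pt "0 -0.167 0.068 0 0 0 -1" --grip_force 15

```text
time: 25.1
tool_pos: [0.476, -0.0087, 0.2647]
tcp_rot: [[-0.22, 0.975, -0.0], [0.975, 0.22, -0.001], [-0.001, -0.0, -1.0]]
ft_force: [-1.0, 1.7, 8.8]
opening: 0.156
```

Run:
```python
from h import *
where()
```

```text
t 25.1 grasp box [-0.0293 -0.1121  0.1007] jaw -0.0 tilt [-0.    -0.001] F [-1.   1.7  8.8] open 0.156 j [-0.84  0.17  0.83  2.04 -0.15  0.99  0.29]
```

>>> drive_tool --pt "0 0 0 0 0 0 1" --pt "0 0 0 0 0 0 1" --pt "0 0 0 0 0 0 1" --pt "0 0 0 0 0 0 1" --pt "0 0 -0.02 0 0 0 1" --pt "0 0 -0.06 0 0 0 1" --pt "0 0 -0.12 0 0 0 1" --pt "0.0 0 -0.16 0 0 0 1" --pt "-0.04 -0.04 -0.18 0 0 0 1" --pt "-0.08 -0.08 -0.18 0 0 0 1" --pt "-0.08 -0.08 -0.18 0 0 0 1" --pt "-0.08 -0.08 -0.18 0 0 0 1"

```text
time: 26.6
tool_pos: [0.4156, -0.104, 0.4449]
tcp_rot: [[-0.22, 0.975, 0.0], [0.975, 0.22, 0.0], [0.0, 0.0, -1.0]]
ft_force: [-0.8, 0.1, -1.0]
opening: 1.0
```

Run:
```python
from h import *
where();pointer('t10')
c=snap('side','s10'); cv2.imwrite('pics/s10z.png',c['pixels'][:,:,::-1])
```

```text
t 26.6 grasp box [-0.1091 -0.1916  0.2809] jaw -0.0 tilt [0. 0.] F [-0.8  0.1 -1. ] open 1.0 j [-0.85 -0.29  0.84  1.91  0.22  1.43  0.16]
583
radii [0.001 0.033] mean dir [-1.40671720e-04 -9.08839736e-05]
dial svd -0.38175032611770776 mean 4.923984159106933
```

View pics/t10z.png

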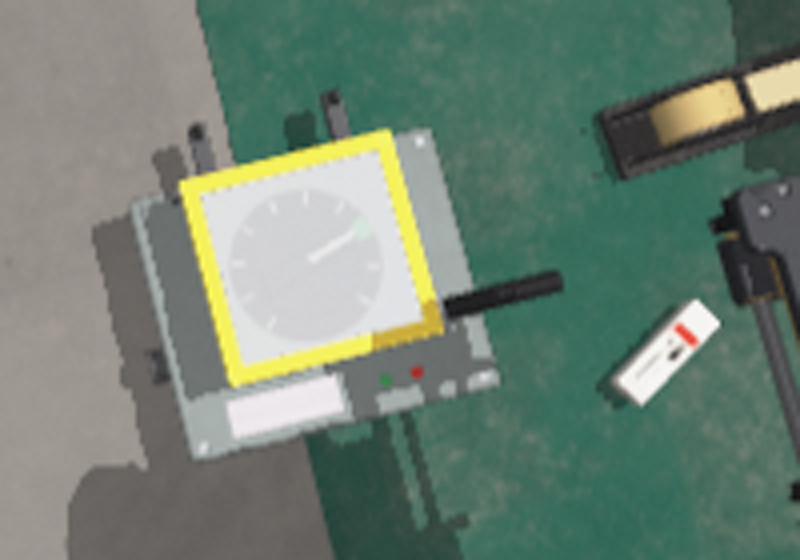

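View pics/s10z.png

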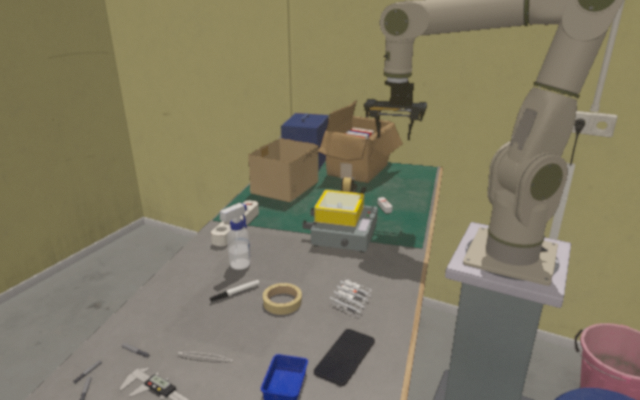

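Cover shut, with the pointer on the green mark (zoomed 361,230) through the clear top. The bystanders haven't moved. One check against the first picture, then I'll hand in.

Run:
```python
from h import *
import pickle
a=pickle.load(open('c0.pkl','rb'))['top']['pixels'].astype(int);b=camera('top')['pixels'].astype(int)
for p in(a,b):
    m=((p[...,0]>150)&(p[...,1]>130)&(p[...,2]<110)).astype(np.uint8);m[:165]=0;m[275:]=0;m[:,:295]=0;m[:,380:]=0
    k,_=cv2.findContours(m,cv2.RETR_EXTERNAL,cv2.CHAIN_APPROX_NONE);print(cv2.minAreaRect(max(k,key=cv2.contourArea)))
print(read_state()['time']); close_job()
```

```text
((336.97064208984375, 213.88233947753906), (53.600372314453125, 54.813053131103516), 75.96376037597656)
((337.21221923828125, 214.009765625), (53.7862434387207, 55.566627502441406), 75.52970886230469)
26.75
the job is handed in; nothing more can be done
```

The job is done and handed in at 26.75 s. The cover is shut, and the knob's pointer is in the green band.

- **Cover opened:** I swung it back by its side rod and let go, and it leaned open on its stop arms by itself.
- **Knob:** I turned it by pushing the end of its bar with the closed fingers instead of gripping it, because the gripper's body would have hit the open cover. The first push stopped at about 3.18 rad. The second reached about 3.71, inside the band but close to its 3.75 limit, so I nudged it back to about 3.62.
- **Cover closed:** I led the cover shut by the rod until it pressed back with about 9 N, let go and moved clear.

**Last checks:** The cover's outline in the top view matches the first picture to about 0.3 px in position, under 0.5° in angle and under 1 px in size. Through the clear top, the pointer stands on the green mark.

- **Pointer angle:** my readings before closing ran from 3.60 to 3.64 rad, all well inside 3.45 to 3.75. The automatic reading failed with the cover shut because the bright clear top confused it, so that last check was by eye.
- **Bystanders:** I compared the tape roll, carton and spray bottle by eye only, and none appeared to have moved.

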